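# Calibrate the balance under its push-latch cover

### The job

The calibration weight already stands on the balance's pan, so start the calibration: press the flat push-latch cover on the balance so that it pops open, press the round key beneath it fully down, then press the cover shut again until it stays latched. Use touch only: do not press the long bar-shaped key beside the round one, and leave the weight, the jar and the mortar standing where they are. Finish with the arm clear of everything.

Things in the scene. Friction and masses are not known exactly. Their poses are not given: they have to be found in the camera images.
- balance: white balance, case 240 (x) x 340 (y) x 70 mm high, fixed. Origin: centre of underside; its x points from its front (display, robot side) to its back, z up. Left half (+y): round steel pan, diameter 124, top 81 mm above the bench, centre x +22, y +85 mm. Right half: key well 144 (x) x 140 (y) mm, centre x +19, y -85 mm, closed by the cover; well floor 31 mm above the bench
- cover (a joint): hinge angle, rad: 0 latched shut (top level, 72 mm above the bench), 1.15 popped open, -0.07 pressed in to the stop (harmless). Push-push latch: from latched, press beyond -0.035 and let go: it swings up by itself in about 1 s to 1.15 and stays. From open, press down past level beyond -0.045 and let go: it latches at 0. Its spring gives about 0.3 N m: 2 to 6 N straight down
- cover_press (a point): point on the top face of the cover (grey plate 140 (x) x 136 (y) x 6 mm), on its centre line, 118 mm from the hinge, 22 mm from the free front edge; moves with the cover. From level, 4 mm down here is -0.035 rad, 5.5 mm is -0.045 rad, 8 mm is the stop; nearer the hinge in proportion
- cover_hinge (a point): point on the cover's top face above the middle of the hinge axis, which lies 4 mm below it along the balance's y. From here the cover reaches 140 mm to the balance's front; fully open its free edge stands 54 to 59 mm in front of and 130 mm above the axis, the front of the well is open from above, and its top face looks up and backwards: push that face forwards and down to shut it
- round_key (a joint): travel of the round key in m: 0 = up, 0.005 = fully down; springs back; 1.2 N to start, 4.2 N fully down
- round_key_top (a point): centre of the top of the round key (white disc, diameter 24 mm), about 50 mm above the bench, so 20 mm below the rim of the well and 115 mm in front of the hinge (25 mm from the well's front wall); it and the long key lie side by side, 66 mm apart along the balance's y, and may have changed places
- long_key (a joint): travel of the long key in m (not to be pressed): 0 = up, 0.005 = fully down
- long_key_top (a point): centre of the top of the long key (white bar 38 (x) x 14 (y) mm), same height as the round key
- weight: loose steel calibration weight with a knob, diameter 32, 49 mm high, 0.2 kg, on the pan; origin: centre of its underside
- bottle: loose amber jar, diameter 56, 110 mm high, on the bench to the left of the balance; origin: centre of its underside
- mortar: loose white ceramic mortar bowl, rim diameter 104, 55 mm high, on the bench to the right of the balance; origin: centre of its underside
Mind the look-alikes: they are no part of the job. Of the things that look like the bottle, take the one that is farthest to the robot's right at the start.

How it is judged:
By the outcome, as a careful person would: the job done as asked, in the order asked, and still so for the second after the job is handed in, with the robot touching nothing.
It also fails if it takes over 53 s, if anything falls off the work surface, if the arm or the gripper's body presses on something with over 40 N, if the wrist force passes 120 N, or if a joint passes its speed limit or range.

### The arm

A 7-joint arm with a two-finger parallel gripper is mounted at the origin on the work surface. World frame = base frame: x ahead of the robot, y to its left, z up, the work surface at z = 0. Lengths are in m, angles in degrees, forces in N, time in s.
With the tool pointing down it reaches from about 0.425 to 0.875 m from the base axis. Payload 4.7 kg.
Tool frame: the origin (TCP) lies on the mounting face of the last link; the fingertips stand 182 mm ahead of it and the grasp point (between the pads) lies 164 mm ahead of it; z points along the fingers, x is the direction in which the jaws open and shut, and the axes are right-handed (so a half turn about z gives the same grasp; the last joint's range is limited). The gripper opens to 87 mm and grips with 3 to 60 N. Pads are 19 mm wide; open, the fingers measure 117 mm over their backs; the gripper's body (75 mm by 190 mm) begins 51 mm behind the grasp point.
Start: joints at [-62.561, 18.392, -4.016, 83.108, 1.295, 78.541, -3.26], TCP at [0.291, 0.581, 0.405] pointing down, gripper open.
Joint ranges: [-163.93, 163.93], [-17.29, 119.83], [-79.2, 71.16], [3.27, 140.29], [-89.18, 269.18], [5.43, 117.66], [-154.24, 154.24]. Speed limits (degrees/s): [147.25, 147.25, 180, 180, 180, 180, 180].

### API

Orientations are given as [roll, pitch, yaw] about the fixed x, y, z axes, in that order (R = Rz(yaw) Ry(pitch) Rx(roll)).
In Python, from cell import status, cams, env, outline_of, landmark_of gives the robot as it stands. The module is installed in compiled form; this text tells all that it offers.
- The arm moves only by the tool jog_arm, never from a script. Its argument "rows" is a list of rows, each a list of 7 numbers: the closure, from 0 (fully open) to 1 (shut), then the shift along the tool's x, y, z in m, then the turn, a rotation vector about the tool's x, y, z in degrees. A call has 1 to 12 rows; each row shifts and turns the commanded pose from where the row before left it, along the tool's axes as they then stand; what a row does not reach is not made up. A row lasts 1/12 s, in which the tool goes at most 41.7 mm and 7.16 degrees, less where a joint would pass 70% of its speed; a pose out of reach is approached as far as the arm can. A call with a gripper value outside its range is refused whole. The fingers move at their own pace and stop on an object; "grip_force" is the grip in N (left out, the last holds). Time passes only in rows, so rows that do not move let the fingers close. It gives the time, the measured TCP pose, the force and the opening at its end, in the units of the state.
- status.get_obs(): the state, without advancing time (a new reading comes with each control period).
- cams.read_camera(name): name is "scene" or "side" or "wrist"; returns (picture, depth): 480x640x3 uint8, red, green, blue; 480x640 float32, m along the optical axis (not along the pixel's ray), 0 where there is no reading.
- cams.camera_params(name): a dict with "vfov" (degrees; the focal length in pixels is half the picture's height over the tangent of half this angle, whatever the lens; pixels are square), "cx", "cy" (the principal point, pixels), "k1" (the pictures are not rectified: a ray, as slopes to the right and down, at radius r is drawn at 1 + k1 r^2 times it, then the intrinsics apply), "eye" and "attitude" of the camera in the world. Camera axes: x right, y up, looking along -z (the intrinsics and any distortion apply to the point x, -y, -z); pixel columns grow to the right and rows downward; lengths in m; the calibration is good to about 2 mm. A picture is of the moment at which its call begins: read the wrist's pose just before it. camera_params takes no time and is no camera call; for the wrist camera it gives the pose at the moment of the call.
- env.sign_off(): hands the job in, once; it reports no verdict.
Trained networks look in the newest picture that a camera, given by its name, has taken for a name from the list of things; names that differ only in an ending like _2 or _b are one class to them, and where a whole thing is asked for, a point or a joint stands for the part that bears it (a point fixed in the world has none). Each returns a list of dicts, best first, with "conf" (0 to 1); they miss things now and then, are a little off and sometimes report something else, mostly with a low value. They report only what shows in the picture. A call takes as long as a camera call. They do not tell look-alikes from the thing itself.
- outline_of(camera, name): "pixels" (480x640 bool, what is visible of it) and "box" ([left, top, right, bottom] in pixels, round what is visible of it).
- landmark_of(camera, name): "position" ([row, column] in pixels: a listed point, or the origin of a listed thing).
The state is a dict: "time_s": time; "qpos": joint angles; "joint_velocities": joint speeds; "effort": joint torques, N m; "tool_pos": TCP position; "tool_rot": TCP orientation; "force": force on the tool from outside, world axes, zero at the start; "wrist_torque": the same for the moment, N m; "grip_width": finger opening in m.
Only numpy, scipy, OpenCV 4.12 (cv2) and the standard library are available. Lean on these libraries where they do the work, as an engineer would, in place of code of your own. Each camera call takes 0.05 s, during which the arm holds its last target. There are 200 camera calls.

## Working session

There is one attempt and no reset: what is moved stays moved. The work goes in short steps, Python scripts to look and compute and a tool call to move; the robot and the scene stay as the last step left them, time stands still between calls to the robot, and variables do not carry over. Pictures are saved under pics/ and viewed, about 8 in all and at most 12, crops included, and the job is handed in when it is done.

Besides the shell and the picture viewer there is one more tool, called after "Call:" as name([rows], argument=value, ...), one row to a line, values as JSON. jog_arm: Moves the arm, as the interface text tells. Its arguments: {"type":"object","properties":{"rows":{"type":"array"},"grip_force":{"type":"number"}},"required":["rows"]}

```bash
mkdir -p pics; cat > h.py <<'E'
import numpy as np, cv2
from cell import status, cams, env, outline_of, landmark_of
from scipy.spatial.transform import Rotation as R
def Rm(a):
    a=np.array(a,float)
    if a.shape==(3,3): return a
    if a.size==4: return R.from_quat(a).as_matrix()
    return R.from_euler('xyz',a,degrees=True).as_matrix()
def world(p,rc,depth=None,z=None):
    f=240/np.tan(np.radians(p['vfov'])/2)
    d=np.array([(rc[1]-p['cx'])/f,(rc[0]-p['cy'])/f]); u=d.copy()
    for _ in range(20): u=d/(1+p['k1']*(u@u))
    ray=Rm(p['attitude'])@np.array([u[0],-u[1],-1]); e=np.array(p['eye'])
    if depth is None: depth=(z-e[2])/ray[2]
    return e+ray*depth
def save(im,n): cv2.imwrite('pics/'+n,im[:,:,::-1])
E
python3 - <<'E'
from h import *
print(status.get_obs())
for c in ['scene','side']:
    p=cams.camera_params(c); print(c,p)
    im,d=cams.read_camera(c); save(im,c+'0.png')
    for n in ['cover_press','cover_hinge','balance','weight','bottle','mortar']:
        for r in landmark_of(c,n)[:3]:
            rc=r['position']; i,j=int(rc[0]),int(rc[1])
            try: print(n,round(r['conf'],2),np.round(rc),world(p,rc,d[i,j]).round(3))
            except Exception as e: print(n,rc,e)
E
```

```text
{'time_s': 0.0, 'qpos': array([-62.56109459,  18.4389969 ,  -4.01608939,  83.17529931,
         1.2944827 ,  78.54139223,  -3.2609995 ]), 'joint_velocities': array([ 0.0114893 ,  0.09508499,  0.02894432, -0.0767632 ,  0.03159838,
        0.16451159, -0.02077233]), 'effort': array([-7.46390360e-04, -4.91277838e+01, -4.04345104e-01, -3.12532496e+01,
       -6.39301445e-02,  4.36713675e-02,  1.77364564e-04]), 'tool_pos': array([0.29128675, 0.58084256, 0.40365849]), 'tool_rot': array([1.79994861e+02, 1.10469492e-01, 6.33702747e+01]), 'force': array([-0.49380572,  0.61479091, -0.03930449]), 'wrist_torque': array([ 0.00431178, -0.05409733,  0.02099008]), 'grip_width': 0.08693228653943595}
scene {'vfov': 43.53017088692126, 'cx': 324.5883140316249, 'cy': 231.66676587182846, 'k1': -0.1668563143022226, 'eye': array([1.33171204, 0.30689439, 0.62966157]), 'attitude': array([ 53.8854041 ,  -0.59544223, 104.3064276 ])}
cover_press 0.9 [185. 224.] [ 0.499 -0.083  0.071]
cover_hinge 0.74 [217. 212.] [ 0.595 -0.065  0.07 ]
bottle 0.83 [232. 410.] [0.485 0.249 0.022]
bottle 0.83 [246. 466.] [0.58  0.343 0.08 ]
bottle 0.67 [206. 451.] [0.384 0.313 0.021]
mortar 0.73 [205. 131.] [ 0.542 -0.255  0.027]
mortar 0.61 [221. 210.] [ 0.61  -0.062  0.072]
side {'vfov': 43.562448855115825, 'cx': 322.5138960474406, 'cy': 240.72335926829246, 'k1': 0.013410800184305223, 'eye': array([ 0.39101175, -0.88208481,  0.82329668]), 'attitude': array([53.54545764,  0.29376555, -8.73603903])}
cover_press 0.65 [311. 315.] [ 0.495 -0.084  0.07 ]
cover_hinge 0.81 [294. 372.] [ 0.607 -0.058  0.074]
balance 0.86 [309. 318.] [ 0.502 -0.083  0.074]
weight 0.9 [242. 309.] [0.509 0.086 0.099]
bottle 0.66 [224. 234.] [0.357 0.296 0.017]
bottle 0.6 [216. 317.] [0.555 0.304 0.011]
bottle 0.57 [240. 277.] [0.447 0.146 0.068]
mortar 0.63 [426. 344.] [ 0.512 -0.291  0.008]
```

View pics/side0.png

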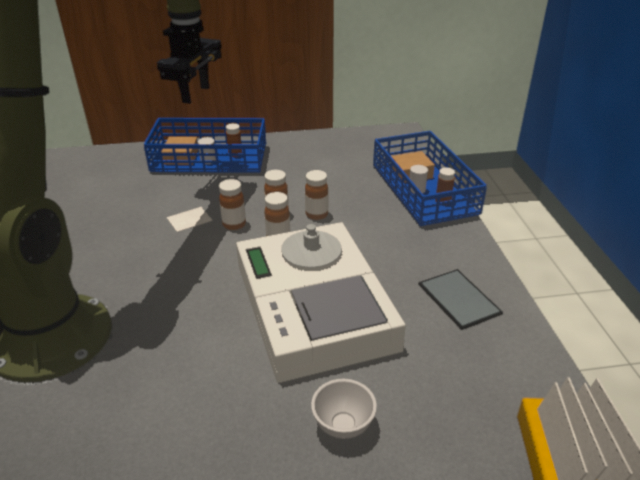

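View pics/scene0.png

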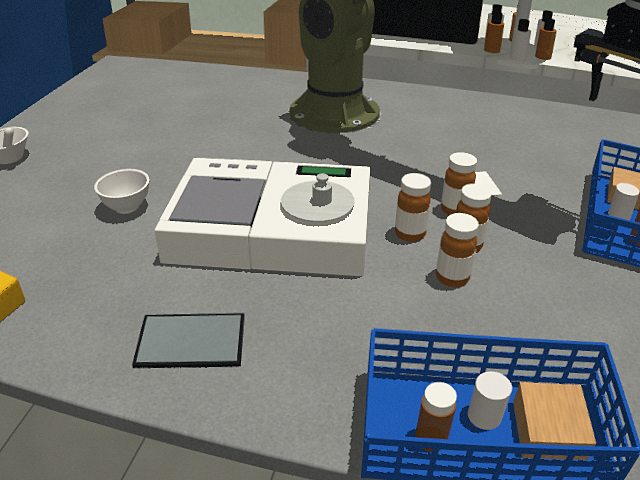

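```bash
python3 - <<'E'
from h import *
for c in ['scene','side']:
    p=cams.camera_params(c); im,d=cams.read_camera(c)
    o=outline_of(c,'cover_press')
    for q in o[:1]:
        m=q['pixels'].astype(np.uint8); print(c,q['conf'],q['box'],m.sum())
        ii,jj=np.nonzero(m)
        P=np.array([world(p,(i,j),z=.072) for i,j in zip(ii,jj)])[:,:2].astype(np.float32)
        r=cv2.minAreaRect(P*1000); print(r, cv2.boxPoints(r).round())
        Z=np.array([world(p,(i,j),d[i,j])[2] for i,j in zip(ii[::20],jj[::20])]); print('z',np.median(Z))
E
```

```text
scene 0.73 [172.1, 178.6, 261.8, 225.8] 3643
((543.4738159179688, -75.89232635498047), (146.61663818359375, 137.19259643554688), 9.755321502685547) [[ 460.  -21.]
 [ 483. -156.]
 [ 627. -131.]
 [ 604.    4.]]
z 0.07198024577238782
side 0.67 [296.1, 276.7, 387.1, 344.4] 4036
((539.426513671875, -77.29627990722656), (146.58026123046875, 141.1963348388672), 8.429563522338867) [[ 457.  -18.]
 [ 477. -158.]
 [ 622. -136.]
 [ 602.    3.]]
z 0.07292525761306506
```

The views show the balance with the cover at about (217,200) in scene and (340,307) in side. The four amber jars are at the balance's left and the mortar is at its right; all of them stay untouched. From both cameras the cover centre is (0.541,-0.077), yaw about 9°, top at 72 mm, which fits the sizes given. I'll move above the press point.

Call:
jog_arm([
  [1,-0.0296,0.0282,0,0,0,0],
  [1,-0.0296,0.0282,0,0,0,0],
  [1,-0.0296,0.0282,0,0,0,0],
  [1,-0.0296,0.0282,0,0,0,0],
  [1,-0.0296,0.0282,0,0,0,0],
  [1,-0.0296,0.0282,0,0,0,0],
  [1,-0.0296,0.0282,0,0,0,0],
  [1,-0.0296,0.0282,0,0,0,0],
  [1,-0.0296,0.0282,0,0,0,0],
  [1,-0.0296,0.0282,0,0,0,0],
])

```text
time_s: 1.73
tool_pos: [0.4109, 0.1879, 0.4052]
tool_rot: [180.0, -0.1, 63.4]
force: [0.9, 0.8, 0.1]
grip_width: 0.0285
```

Call:
jog_arm([
  [1,-0.0296,0.0282,0,0,0,0],
  [1,-0.0296,0.0282,0,0,0,0],
  [1,-0.0296,0.0282,0,0,0,0],
  [1,-0.0296,0.0282,0,0,0,0],
  [1,-0.0296,0.0282,0,0,0,0],
  [1,-0.0296,0.0282,0,0,0,0],
  [1,-0.0296,0.0282,0,0,0,0],
  [1,0,0,0,0,0,6.88],
  [1,0,0,0,0,0,6.88],
  [1,0,0,0,0,0,6.88],
])

```text
time_s: 2.57
tool_pos: [0.4944, -0.0847, 0.4049]
tool_rot: [180.0, -0.0, 42.3]
force: [0.6, 0.2, -0.2]
grip_width: 0.0003
```

Call:
jog_arm([
  [1,0,0,0,0,0,6.88],
  [1,0,0,0,0,0,6.88],
  [1,0,0,0,0,0,6.88],
  [1,0,0,0,0,0,6.88],
  [1,0,0,0,0,0,6.88],
  [1,0,0,0,0,0,6.88],
  [1,0,0,0,0,0,6.88],
  [1,0,0,0,0,0,6.88],
  [1,0,0,0,0,0,6.88],
  [1,0,0,0,0,0,6.88],
  [1,0,0,0,0,0,6.88],
  [1,0,0,0,0,0,6.88],
])

```text
time_s: 3.57
tool_pos: [0.4943, -0.0837, 0.4049]
tool_rot: [-180.0, -0.0, -40.2]
force: [0.0, 0.4, 0.1]
grip_width: 0.0004
```

Call:
jog_arm([
  [1,0,0,0,0,0,6.88],
  [1,0,0,0,0,0,6.88],
  [1,0,0,0,0,0,6.88],
  [1,0,0,0,0,0,6.88],
  [1,0,0,0,0,0,6.88],
  [1,0,0,0,0,0,6.88],
  [1,0,0,0,0,0,0],
])

```text
time_s: 4.15
tool_pos: [0.4943, -0.0837, 0.4049]
tool_rot: [-180.0, 0.0, -81.3]
force: [0.1, 0.4, 0.4]
grip_width: 0.0004
```

```bash
python3 - <<'E'
from h import *
o=status.get_obs(); print({k:np.round(o[k],3) for k in ['time_s','qpos','tool_pos','tool_rot','force','grip_width']})
p=cams.camera_params('wrist'); print(p)
im,d=cams.read_camera('wrist'); save(im,'w1.png')
for n in ['cover_press','cover_hinge']:
    for r in landmark_of('wrist',n)[:3]:
        rc=r['position']; print(n,round(r['conf'],2),np.round(rc),world(p,rc,z=.072).round(3),d[int(rc[0]),int(rc[1])])
q=outline_of('wrist','cover_press')
if q:
    ii,jj=np.nonzero(q[0]['pixels']); print(q[0]['box'],q[0]['conf'])
    P=np.array([world(p,(i,j),z=.072) for i,j in zip(ii[::5],jj[::5])])[:,:2].astype(np.float32)
    r=cv2.minAreaRect(P*1000); print(r)
E
```

```text
{'time_s': np.float64(4.15), 'qpos': array([-25.173,  -0.73 ,  31.76 , 104.81 ,   0.383,  75.787, -74.79 ]), 'tool_pos': array([ 0.494, -0.084,  0.405]), 'tool_rot': array([-1.79973e+02,  6.00000e-03, -8.12810e+01]), 'force': array([0.078, 0.379, 0.373]), 'grip_width': np.float64(0.0)}
{'vfov': 59.695703577751885, 'cx': 317.5470379729729, 'cy': 243.5562686113278, 'k1': -0.0487942936228488, 'eye': array([ 0.57243449, -0.0710254 ,  0.38442488]), 'attitude': array([-1.66354762e+01, -2.28466186e-02, -8.12470733e+01])}
cover_press 0.77 [227. 317.] [ 0.493 -0.083  0.072] 0.32378504
cover_hinge 0.6 [ 67. 316.] [ 0.607 -0.065  0.072] 0.29042053
[221.0, 55.6, 411.5, 259.8] 0.6
((540.8553466796875, -74.90131378173828), (142.8712921142578, 135.9632568359375), 9.18796157836914)
```

Call:
jog_arm([
  [1,0,0,0.04,0,0,0],
  [1,0,0,0.04,0,0,0],
  [1,0,0,0.04,0,0,0],
  [1,0,0,0.02,0,0,0],
  [1,0,0,0.007,0,0,0],
  [1,0,0,0.006,0,0,0],
  [1,0,0,0.004,0,0,0],
  [1,0,0,0,0,0,0],
])

```text
time_s: 5.02
tool_pos: [0.4937, -0.084, 0.2503]
tool_rot: [179.8, 0.2, -81.1]
force: [-11.3, 0.9, 17.1]
grip_width: 0.0008
```

Call:
jog_arm([
  [1,0,0,0.001,0,0,0],
  [1,0,0,0,0,0,0],
  [1,0,0,0,0,0,0],
])

```text
time_s: 5.27
tool_pos: [0.4936, -0.084, 0.2497]
tool_rot: [179.8, 0.2, -81.1]
force: [-12.2, 0.9, 13.9]
grip_width: 0.0005
```

Call:
jog_arm([
  [1,0,0,-0.03,0,0,0],
  [1,0,0,-0.04,0,0,0],
  [1,0,0,-0.04,0,0,0],
  [1,0,0,-0.04,0,0,0],
  [1,0,0,-0.04,0,0,0],
  [1,0,0,0,0,0,0],
  [1,0,0,0,0,0,0],
  [1,0,0,0,0,0,0],
  [1,0,0,0,0,0,0],
])

```text
time_s: 6.02
tool_pos: [0.4941, -0.0836, 0.4362]
tool_rot: [180.0, 0.0, -81.1]
force: [-0.2, -0.1, 0.3]
grip_width: 0.0008
```

```bash
python3 - <<'E'
from h import *
o=status.get_obs(); print({k:np.round(o[k],3) for k in ['time_s','tool_pos','tool_rot','force']})
for c in ['wrist','side','scene']:
    p=cams.camera_params(c); im,d=cams.read_camera(c); save(im,c+'2.png')
    for n in ['cover_press','cover_hinge','round_key_top','long_key_top']:
        for r in landmark_of(c,n)[:2]:
            rc=r['position']; D=d[int(rc[0]),int(rc[1])]; print(c,n,round(r['conf'],2),np.round(rc),world(p,rc,D).round(3),world(p,rc,z=.05).round(3))
a=cv2.imread('pics/wrist2.png'); b=cv2.imread('pics/side2.png'); cv2.imwrite('pics/m2.png',np.hstack([cv2.resize(a,(400,300)),cv2.resize(b[200:410,250:530],(400,300))]))
E
```

```text
{'time_s': np.float64(6.017), 'tool_pos': array([ 0.494, -0.084,  0.436]), 'tool_rot': array([ 1.79958e+02,  1.80000e-02, -8.10920e+01]), 'force': array([-0.205, -0.146,  0.255])}
wrist cover_press 0.94 [131. 317.] [ 0.566 -0.071  0.172] [ 0.562 -0.072  0.05 ]
wrist cover_press 0.72 [210. 352.] [ 0.5   -0.114  0.05 ] [ 0.5   -0.114  0.05 ]
wrist cover_hinge 0.6 [ 68. 320.] [ 0.61  -0.067  0.071] [ 0.612 -0.067  0.05 ]
wrist round_key_top 0.96 [213. 352.] [ 0.497 -0.114  0.049] [ 0.497 -0.113  0.05 ]
side cover_press 0.67 [257. 353.] [ 0.56  -0.098  0.197] [0.6   0.086 0.05 ]
side cover_hinge 0.7 [299. 373.] [ 0.589 -0.137  0.134] [ 0.613 -0.047  0.05 ]
side cover_hinge 0.63 [306. 310.] [ 0.492 -0.049  0.05 ] [ 0.492 -0.048  0.05 ]
side round_key_top 0.73 [309. 316.] [ 0.502 -0.056  0.049] [ 0.502 -0.057  0.05 ]
side round_key_top 0.58 [329. 319.] [ 0.499 -0.115  0.053] [ 0.499 -0.112  0.05 ]
side long_key_top 0.63 [306. 310.] [ 0.391 -0.882  0.823] [ 0.491 -0.049  0.05 ]
scene cover_press 0.85 [153. 210.] [ 0.567 -0.07   0.173] [ 0.36  -0.172  0.05 ]
scene cover_press 0.26 [225. 209.] [ 0.617 -0.061  0.07 ] [ 0.591 -0.074  0.05 ]
scene cover_hinge 0.62 [221. 211.] [ 0.611 -0.061  0.072] [ 0.582 -0.076  0.05 ]
scene long_key_top 0.24 [223. 212.] [ 0.615 -0.058  0.072] [ 0.586 -0.072  0.05 ]
scene long_key_top 0.21 [151. 211.] [ 0.563 -0.07   0.175] [ 0.351 -0.173  0.05 ]
```

View pics/m2.png

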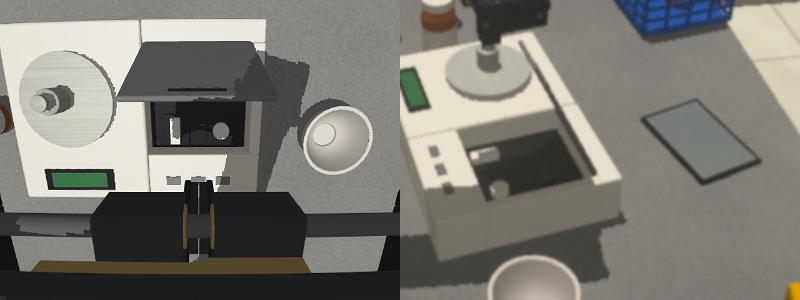

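The cover is open. The round key is the right-hand (-y) one, at wrist (209,349) and side (329,319). At z 0.05 that gives (0.498,-0.114), matching the geometry. The wrist camera faces the open cover, so I'll turn the tool half round first.

Call:
jog_arm([
  [1,0.0157,0,0,0,0,-6.92],
  [1,0,0,0,0,0,-6.92],
  [1,0,0,0,0,0,-6.92],
  [1,0,0,0,0,0,-6.92],
  [1,0,0,0,0,0,-6.92],
  [1,0,0,0,0,0,-6.92],
  [1,0,0,0,0,0,-6.92],
  [1,0,0,0,0,0,-6.92],
  [1,0,0,0,0,0,-6.92],
  [1,0,0,0,0,0,-6.92],
  [1,0,0,0,0,0,-6.92],
  [1,0,0,0,0,0,-6.92],
])

```text
time_s: 7.77
tool_pos: [0.4968, -0.0992, 0.4368]
tool_rot: [-180.0, -0.0, 2.3]
force: [-0.4, 0.2, 0.8]
grip_width: 0.0007
```

Call:
jog_arm([
  [1,0,0,0,0,0,-6.92],
  [1,0,0,0,0,0,-6.92],
  [1,0,0,0,0,0,-6.92],
  [1,0,0,0,0,0,-6.92],
  [1,0,0,0,0,0,-6.92],
  [1,0,0,0,0,0,-6.92],
  [1,0,0,0,0,0,-6.92],
  [1,0,0,0,0,0,-6.92],
  [1,0,0,0,0,0,-6.92],
  [1,0,0,0,0,0,-6.92],
  [1,0,0,0,0,0,-6.92],
  [1,0,0,0,0,0,-6.92],
])

```text
time_s: 8.77
tool_pos: [0.4968, -0.0991, 0.4368]
tool_rot: [180.0, -0.0, 85.3]
force: [0.2, -0.1, -0.1]
grip_width: 0.0007
```

Call:
jog_arm([
  [1,0,0,0,0,0,-6.92],
  [1,0,0,0,0,0,-6.92],
  [1,-0.0157,0,0,0,0,0],
  [1,0,0,0,0,0,0],
])

```text
time_s: 9.1
tool_pos: [0.4991, -0.1169, 0.437]
tool_rot: [180.0, 0.1, 98.6]
force: [-0.4, -0.4, 0.3]
grip_width: -0.0001
```

```bash
python3 - <<'E'
from h import *
o=status.get_obs(); print({k:np.round(o[k],3) for k in ['time_s','tool_pos','tool_rot','force','qpos']})
E
```

```text
{'time_s': np.float64(9.1), 'tool_pos': array([ 0.499, -0.117,  0.437]), 'tool_rot': array([1.79983e+02, 1.00000e-01, 9.86480e+01]), 'force': array([-0.359, -0.435,  0.268]), 'qpos': array([-25.921,  -0.279,  36.32 , 100.761,   0.259,  79.416, 108.999])}
```

Call:
jog_arm([
  [1,0.002,0,0.03,0,0,0],
  [1,0,0,0.04,0,0,0],
  [1,0,0,0.04,0,0,0],
  [1,0,0,0.04,0,0,0],
  [1,0,0,0.03,0,0,0],
  [1,0,0,0.015,0,0,0],
  [1,0,0,0.005,0,0,0],
  [1,0,0,0,0,0,0],
])

```text
time_s: 9.77
tool_pos: [0.4984, -0.1123, 0.2357]
tool_rot: [-179.8, -0.0, 98.8]
force: [0.1, -0.6, 0.7]
grip_width: 0.0007
```

Call:
jog_arm([
  [1,0,0,0.004,0,0,0],
  [1,0,0,0.003,0,0,0],
  [1,0,0,0,0,0,0],
])

```text
time_s: 10.02
tool_pos: [0.4998, -0.1128, 0.231]
tool_rot: [179.8, 0.0, 98.8]
force: [0.6, 0.7, 2.2]
grip_width: 0.0004
```

Call:
jog_arm([
  [1,0,0,0.002,0,0,0],
  [1,0,0,0.0015,0,0,0],
  [1,0,0,0,0,0,0],
])

```text
time_s: 10.27
tool_pos: [0.4999, -0.1129, 0.228]
tool_rot: [179.8, -0.0, 98.8]
force: [-1.7, -1.0, 9.0]
grip_width: 0.0005
```

Call:
jog_arm([
  [1,0,0,0.0015,0,0,0],
  [1,0,0,0,0,0,0],
  [1,0,0,0,0,0,0],
])

```text
time_s: 10.52
tool_pos: [0.5, -0.113, 0.2278]
tool_rot: [179.8, -0.1, 98.8]
force: [-4.3, 1.6, 20.9]
grip_width: 0.0004
```

Call:
jog_arm([
  [1,0,0,-0.03,0,0,0],
  [1,0,0,-0.036,0,0,0],
  [1,0,0,-0.036,0,0,0],
  [1,0,0,-0.036,0,0,0],
  [1,0,0,-0.036,0,0,0],
  [1,0,0,-0.036,0,0,0],
  [1,0,0,0,0,0,0],
  [1,0.0076,0.0293,0,0,0,0],
  [1,0.0076,0.0293,0,0,0,0],
  [1,0.0076,0.0293,0,0,0,0],
  [1,0.0076,0.0293,0,0,0,0],
  [1,0,0,0,0,0,0],
])

```text
time_s: 11.52
tool_pos: [0.6139, -0.0597, 0.4325]
tool_rot: [-180.0, 0.0, 99.2]
force: [-0.6, 1.5, 0.4]
grip_width: 0.0001
```

```bash
python3 - <<'E'
from h import *
c='scene'; p=cams.camera_params(c); im,d=cams.read_camera(c); save(im[60:300,100:420],'sc3.png')
for n in ['cover_press','cover_hinge']:
    for r in landmark_of(c,n)[:2]:
        rc=r['position']; D=d[int(rc[0]),int(rc[1])]; print(n,round(r['conf'],2),np.round(rc),world(p,rc,D).round(3))
print(status.get_obs()['qpos'].round(1))
E
```

```text
cover_press 0.67 [154. 208.] [1.332 0.307 0.63 ]
cover_hinge 0.73 [226. 211.] [ 0.624 -0.055  0.072]
[-26.2  14.8  36.2  87.4  -8.7  80.8 109.3]
```

View pics/sc3.png

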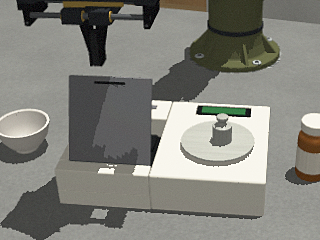

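Call:
jog_arm([
  [1,-0.004,0,0.039,0,0,0],
  [1,0,0,0.0395,0,0,0],
  [1,0,-0.012,0,0,0,0],
  [1,0,-0.012,0,0,0,0],
  [1,0,-0.012,0,0,0,0],
  [1,0,0,0,0,0,0],
  [1,0,-0.011,0.007,0,0,0],
  [1,0,-0.011,0.007,0,0,0],
  [1,0,-0.011,0.007,0,0,0],
  [1,0,-0.007,0.0087,0,0,0],
  [1,0,-0.007,0.0087,0,0,0],
  [1,0,-0.007,0.0087,0,0,0],
])

```text
time_s: 12.67
tool_pos: [0.5217, -0.0832, 0.3101]
tool_rot: [179.8, -0.0, 98.8]
force: [2.3, -1.1, 1.1]
grip_width: 0.0005
```

Call:
jog_arm([
  [1,0,-0.004,0.009,0,0,0],
  [1,0,-0.004,0.009,0,0,0],
  [1,0,-0.003,0.009,0,0,0],
  [1,0,-0.002,0.009,0,0,0],
  [1,0,-0.001,0.009,0,0,0],
  [1,0,-0.001,0.008,0,0,0],
  [1,0,0,0.003,0,0,0],
  [1,0,0,0.003,0,0,0],
  [1,0,0,0,0,0,0],
])

```text
time_s: 13.42
tool_pos: [0.5067, -0.0849, 0.2496]
tool_rot: [-179.9, 0.0, 98.8]
force: [-0.6, -2.3, 2.9]
grip_width: 0.0003
```

Call:
jog_arm([
  [1,0,0,0.002,0,0,0],
  [1,0,0,0.0015,0,0,0],
  [1,0,0,0,0,0,0],
])

```text
time_s: 13.67
tool_pos: [0.5069, -0.085, 0.2473]
tool_rot: [-180.0, -0.0, 98.8]
force: [-5.5, -2.5, 11.0]
grip_width: 0.0004
```

Call:
jog_arm([
  [1,0,0,0.0015,0,0,0],
  [1,0,0,0,0,0,0],
  [1,0,0,0,0,0,0],
])

```text
time_s: 13.92
tool_pos: [0.507, -0.0851, 0.2468]
tool_rot: [-180.0, -0.1, 98.8]
force: [-7.8, -1.2, 17.4]
grip_width: 0.0006
```

Call:
jog_arm([
  [1,0,0,-0.01,0,0,0],
  [1,0,0,-0.03,0,0,0],
  [1,0,0,-0.04,0,0,0],
  [1,0,0,-0.04,0,0,0],
  [1,0,0,-0.04,0,0,0],
  [1,0,0,-0.03,0,0,0],
  [1,0,0,0,0,0,0],
  [1,0,0,0,0,0,0],
  [1,0,0,0,0,0,0],
  [1,0,0,0,0,0,0],
  [1,0,0,0,0,0,0],
  [1,0,0,0,0,0,0],
])

```text
time_s: 14.92
tool_pos: [0.5067, -0.0845, 0.4338]
tool_rot: [-179.9, -0.0, 98.8]
force: [-0.5, 0.0, 0.3]
grip_width: 0.0003
```

```bash
python3 - <<'E'
from h import *
for c in ['scene','side']:
    p=cams.camera_params(c); im,d=cams.read_camera(c); save(im,c+'4.png')
    for n in ['cover_press','cover_hinge','weight','mortar']:
        for r in landmark_of(c,n)[:1]:
            rc=r['position']; D=d[int(rc[0]),int(rc[1])]; print(c,n,round(r['conf'],2),np.round(rc),world(p,rc,D).round(3))
print(status.get_obs()['force'].round(1))
E
```

```text
scene cover_hinge 0.75 [223. 210.] [ 0.614 -0.06   0.071]
scene weight 0.56 [199. 322.] [0.532 0.104 0.093]
scene mortar 0.8 [205. 127.] [ 0.554 -0.256  0.035]
side cover_press 0.66 [309. 312.] [ 0.491 -0.082  0.073]
side cover_hinge 0.74 [295. 372.] [ 0.606 -0.062  0.073]
side weight 0.7 [244. 306.] [0.502 0.092 0.093]
side mortar 0.62 [422. 342.] [ 0.51  -0.284  0.007]
[-0.7  0.2 -0.4]
```

View pics/scene4.png

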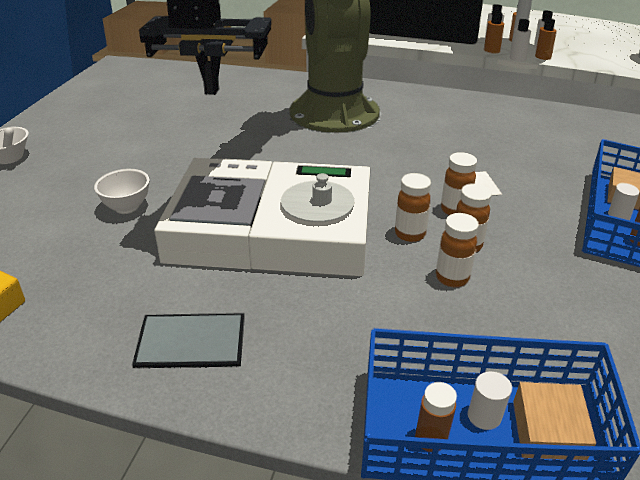

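The cover is shut and level at 72–73 mm, one second after release. The weight, jars and mortar sit at the same pixels as at the start, and the arm is clear with about 0 N on it.

```bash
python3 -c "
from cell import env
print(env.sign_off())"
```

```text
the job is handed in; nothing more can be done
None
```

The calibration start is done in the order asked, and I handed the job in at about 15 s of the 53 s allowed:

1. **Opening the cover:** I pressed the cover down with the closed fingertips at up to about 17 N, and it popped open.
2. **Pressing the round key:** I pressed the right-hand key, on the -y side. It went about 4 mm below its listed height and then stopped moving as the force rose to 21 N; 4.2 N is enough to press it fully down. The fingers came down about 60 mm to the side of the long key and did not touch it.
3. **Closing the cover:** I swung it shut from behind and pressed it to its stop at 17 N.

**Last checks:**
- The side camera put the cover's press point at 73 mm, so it was level about one second after I let go.
- The weight, jars and mortar looked unmoved in the scene picture. Network positions for the weight and mortar differ by 10 mm or less from the start.
- The gripper was about 18 cm above the cover, with about 0 N on it.

**Not confirmed:**
- The scene camera did not find the cover's press point in the last picture, so the level reading comes from the side camera and by eye.
- No reading shows key travel directly, so "fully down" is judged from force and position.
- On the first cover press the force was higher than the 2 to 6 N listed for the spring. I took this to be the cover reaching its stop.

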